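# Free the seized catch on the specimen rail

## Task

The catch across the slot of the specimen rail has seized: rock its knob back and forth in small arcs until it breaks free, then swing the tongue right round, clear of the slot, and leave it open. Slide the specimen post along the slot into the open pocket at its end, lift it out there and stand it upright in the empty tray, released. Keep off the tray of pinned insects and leave the other things on the desk where they are.

Things in the scene. Friction and masses are not known exactly. Their poses are not given: they have to be found in the camera images.
- rail: Aluminium T-slot rail fixed on the desk, 64 (x) x 260 (y) x 25 mm high; origin: centre of its underside; y runs along the slot. A grey bracket with a sloping face on its +x side (x 50 to 135 mm, up to 105 mm high) carries the seized catch at y = -40 mm, between the post and the pocket.
- slot_mid (a point): Middle of the slot, 25 mm above the desk, at the top of the rail's lips; axes as the rail. Between the lips (19 to 25 mm above the desk) the slot is 13 mm wide, below them 30 mm wide with its floor 10 mm above the desk. It runs along y; both ends are closed by end walls.
- pocket (a point): Centre of the open pocket at the slot's -y end, 102 mm from slot_mid, at the rail's top (25 mm above the desk). Here the lips are cut away, 30 x 44 mm: only here can the post be lifted out, with its vertical axis within 9 mm of this point.
- catch_grip (a point): Middle of the catch's knob, the point to grip; turns with it. Knob: flat dark steel wing, 40 mm long (this frame's x), 12 mm thick (y), from 22 mm below this point to 12 mm above it along z. z is the axis of turning, pointing outward; it leans 30 degrees from vertical towards the rail's -x side (the robot). Under the wing: a hub 28 mm across.
- tongue_tip (a point): End of the steel tongue fixed to the knob's hub, 12 mm wide, 6 mm thick; it runs from the axis along catch_grip's -x for 80 mm, 30 mm below catch_grip along z. At angle 0 it slopes down across the slot and blocks the post about 45 mm above the desk.
- catch (a joint): Catch angle, rad, about catch_grip's z, + counter-clockwise from above. 0: tongue across the slot; above 1.2 clear, along the rail towards the pocket; stop at 1.5. Seized: binds at about +-0.25 (springs to 0.35 if forced). Each swing past 0.2, then past -0.2, with 0.15 s stay, loosens it a step; 4 alternate ones (the first to +) free it, else rock on. Takes about 0.2 N m to turn.
- post: Specimen post, loose, about 160 g, standing in the slot 10 mm above the desk, square with the rail. Origin: centre of its underside, z up. Foot 26 x 26 x 6 mm (under the rail's lips), neck 10 mm wide up to 18 mm, flange 34 x 34 mm from 18 to 24 mm, then a square aluminium post 22 x 22 mm with a cork top, to 110 mm.
- post_grip (a point): Point to grip on the post's axis, 85 mm above its underside. Slide it with the fingers closing along the rail: on the rail's +x side the knob stands 35 mm from the slot's middle, up to 125 mm above the desk.
- tray_empty: The empty shallow brown tray, 120 x 120 x 30 mm, walls and floor 4 mm, fixed. Origin: centre of its underside, axes along its sides. The post goes anywhere well inside it.
- tray_full: A tray of the same size filled with pinned insects up to 40 mm high; fixed; not to be touched. Either tray may be on the left or the right.
- vial: bystander: glass vial, 26 mm diameter, 50 mm tall, origin under its centre
- jar: bystander: amber jar, 44 mm diameter, 55 mm tall, origin under its centre
- cork_block: bystander: cork block 35 x 50 x 20 mm, near the rail on the robot's side
- cup: bystander: paper cup, 72 mm diameter, 90 mm tall
- forceps: bystander: steel forceps lying flat, 115 mm long
- wash_bottle: bystander: white wash bottle, 60 mm diameter, 180 mm tall
- brush: bystander: brush lying flat, 160 mm long
Mind the look-alikes: they are no part of the job. Leave any blue look-alike of the tray_empty alone.

How it is judged:
On the way, in this order (a step that is already met when the one before it is completed fails the run):
1. the knob is rocked to the + side (past 0.15 rad) (value of joint catch above 0.15 rad).
2. then back to the - side (past -0.15 rad) (value of joint catch below -0.15 rad).
3. again to the + side (value of joint catch above 0.15 rad).
4. again to the - side (value of joint catch below -0.15 rad).
5. the catch is free and swung clear of the slot (past 1.2 rad) (value of joint catch above 1.2 rad), for 0.1 s.
6. the post has been slid along the slot into the pocket, still down in the rail (y of post in the frame of rail between -0.116 and -0.088 m and x of post in the frame of rail between -0.01 and 0.01 m and z of post in the frame of rail below 0.016 m), for 0.05 s.
At the end, for the whole second after the job is handed in: The post stands released, at rest and upright (within 0.1 rad) on the floor of the empty tray, its axis within 48 mm of the tray's centre along each side, and the catch is still swung clear (past 1.2 rad) (value of joint catch above 1.2 rad and x of post in the frame of tray_empty between -0.048 and 0.048 m and y of post in the frame of tray_empty between -0.048 and 0.048 m and z of post in the frame of tray_empty below 0.009 m and angle between post's own z axis and vertical below 0.1 rad and linear speed of post below 0.02 m/s); the robot touches nothing.
It fails at once if one of the other things on the desk is pushed away (over 30 mm) (distance of any of vial, jar, cork_block, cup, forceps, wash_bottle, brush from where it was at the start of the episode above 0.03 m).
It fails at once if a vial, jar, cup or bottle is tipped over (angle between any of vial, jar, cup, wash_bottle's own z axis and vertical above 0.6 rad).
It fails at once if the tray of pinned insects is touched (contact force between tray_full and the arm above 1 N or contact force between tray_full and the fingers above 1 N or contact force between tray_full and post above 1 N).
It also fails if it takes over 67 s, if anything falls off the work surface, if the arm or the gripper's body presses on something with over 40 N, if the wrist force passes 120 N, or if a joint passes its speed limit or range.

## Robot

A 6-joint arm with a two-finger parallel gripper is mounted at the origin on the work surface. World frame = base frame: x ahead of the robot, y to its left, z up, the work surface at z = 0. Lengths are in m, angles in rad, forces in N, time in s.
With the tool pointing down it reaches from about 0.25 to 0.775 m from the base axis. Payload 4 kg.
Tool frame: the origin (TCP) lies on the centre line of the jaws, within the pads' length; the fingertips stand 8 mm ahead of it and the grasp point (between the pads) lies 11 mm behind it; z points along the fingers, y is the direction in which the jaws open and shut (so a half turn about z gives the same grasp; the last joint's range is limited). The gripper opens to 94 mm and grips with 3 to 60 N. Pads are 16 mm wide; open, the fingers measure 119 mm over their backs; the gripper's body (75 mm by 177 mm) begins 78 mm behind the grasp point.
Start: joints at [1.238, 0.087, 1.371, -0, 1.684, -0.103], TCP at [0.125, 0.536, 0.214] pointing down, gripper open.
Joint ranges: [-3.1, 3.1], [-0.76, 2.03], [0.27, 2.55], [-1.08, 4.22], [0.17, 2.65], [-2.57, 2.57]. Speed limits (rad/s): [2.79, 2.79, 3.14, 3.14, 3.14, 3.14].

## Interface

Orientations are given as [roll, pitch, yaw] about the fixed x, y, z axes, in that order (R = Rz(yaw) Ry(pitch) Rx(roll)).
In Python, from bench import robot, cams, close_job gives the robot as it stands.
- The arm moves only by the tool arm_command, never from a script. Its argument "plan" is one flat list of numbers, 7 for each row, row after row: the shift along the tool's x, y, z in cm, then the turn, a rotation vector about the tool's x, y, z in degrees, then the closure, from 0 (fully open) to 1 (shut). A call has 1 to 8 rows; each row shifts and turns the commanded pose from where the row before left it, along the tool's axes as they then stand; what a row does not reach is not made up. A row lasts 1/8 s, in which the tool goes at most 62.5 mm and 10.7 degrees, less where a joint would pass 70% of its speed; a pose out of reach is approached as far as the arm can. A call with a gripper value outside its range is refused whole. The fingers move at their own pace and stop on an object; the grip force is fixed at half the most. Time passes only in rows, so rows that do not move let the fingers close. It gives the time, the measured TCP pose, the force and the opening at its end, in the units of the state.
- robot.get_obs(): the state, without advancing time (a new reading comes with each control period).
- cams.snapshot(name): name is "scene" or "top" or "wrist"; returns a dict with "pixels" (420x560x3 uint8, red, green, blue), "fov_y" (degrees; the focal length in pixels is half the picture's height over the tangent of half this angle, whatever the lens; pixels are square), "cx", "cy" (the principal point, pixels), "camera_from_world" (4x4, takes a point from world to camera coordinates); the wrist camera has in their place "tool_from_camera" (4x4, takes a point from camera to tool coordinates, whose origin is the TCP and whose axes are the flange's). Camera axes: x right, y up, looking along -z (the intrinsics and any distortion apply to the point x, -y, -z); pixel columns grow to the right and rows downward; lengths in m; the calibration is good to about 2 mm. A picture is of the moment at which its call begins: read the wrist's pose just before it. There is no depth.
- close_job(): hands the job in, once; it reports no verdict.
The state is a dict: "time": time; "joint_positions": joint angles; "qvel": joint speeds; "joint_torque": joint torques, N m; "tool_pos": TCP position; "ee_rot": TCP orientation; "wrist_force": force on the tool from outside, world axes, zero at the start; "wrist_torque": the same for the moment, N m; "width": finger opening in m.
Only numpy, scipy, OpenCV 4.12 (cv2) and the standard library are available. Lean on these libraries where they do the work, as an engineer would, in place of code of your own. Each camera call takes 0.05 s, during which the arm holds its last target.

## Working session

There is one attempt and no reset: what is moved stays moved. The work goes in short steps, Python scripts to look and compute and a tool call to move; the robot and the scene stay as the last step left them, time stands still between calls to the robot, and variables do not carry over. Pictures are saved under pics/ and viewed, and the job is handed in when it is done.

Besides the shell and the picture viewer there is one more tool, called by a JSON object that holds its "api" and its "payload". arm_command: Moves the arm, as the interface text tells. Its arguments: {"type":"object","properties":{"plan":{"type":"array","items":{"type":"number"}}},"required":["plan"]}

```bash
ls; mkdir -p pics; cat > h.py <<'E'
import numpy as np, cv2
from bench import robot, cams
def snap(n,f):
    s=cams.snapshot(n); cv2.imwrite('pics/'+f+'.png',s['pixels'][:,:,::-1]); return s
E
python3 - <<'E'
from h import *
for n in ['scene','top']:
    s=snap(n,n+'0'); print(n,{k:v for k,v in s.items() if k!='pixels'})
print(robot.get_obs())
E
```

```text
pics
scene {'fov_y': 43.568947627283656, 'cx': 279.5057177663763, 'cy': 205.19117990543916, 'camera_from_world': array([[ 0.66596824,  0.74594329, -0.00741059, -0.33750972],
       [-0.48092391,  0.43691412,  0.76014357,  0.18454697],
       [ 0.57026179, -0.50266754,  0.64971289, -1.78866367],
       [ 0.        ,  0.        ,  0.        ,  1.        ]])}
top {'fov_y': 44.454154512700356, 'cx': 273.2474324755051, 'cy': 211.2873385573336, 'camera_from_world': array([[ 0.02095774, -0.99975026, -0.0077578 , -0.04925862],
       [ 0.98215504,  0.01913707,  0.18709688, -0.55629763],
       [-0.18690169, -0.01154049,  0.98231083, -1.41818396],
       [ 0.        ,  0.        ,  0.        ,  1.        ]])}
{'time': 0.1, 'joint_positions': array([ 1.23786475e+00,  8.78890137e-02,  1.37208210e+00, -8.97058348e-06,
        1.68356157e+00, -1.03100516e-01]), 'qvel': array([ 0.00019717,  0.00052542, -0.00313741,  0.00122149,  0.00035651,
        0.00082831]), 'joint_torque': array([ 2.16914574e-03, -3.41253233e+01, -3.03302300e+01,  7.21698208e-02,
        3.04112595e-02, -1.10216604e-04]), 'tool_pos': array([0.12515378, 0.53509878, 0.21242752]), 'ee_rot': array([-3.13966201e+00, -1.90795304e-04,  2.91176041e+00]), 'wrist_force': array([ 0.48179926, -0.40399532,  0.14728358]), 'wrist_torque': array([ 0.01273133, -0.00872364, -0.00370889]), 'width': 0.09398062249751492}
```

View pics/scene0.png

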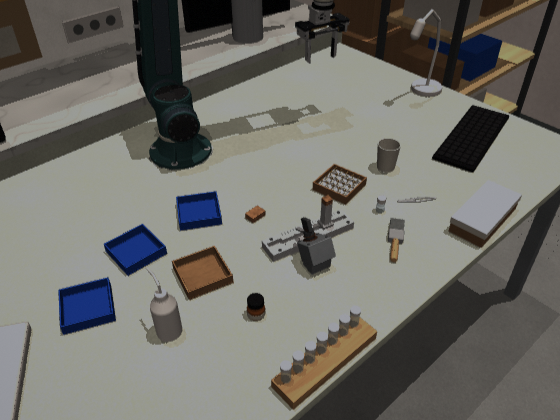

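View pics/top0.png

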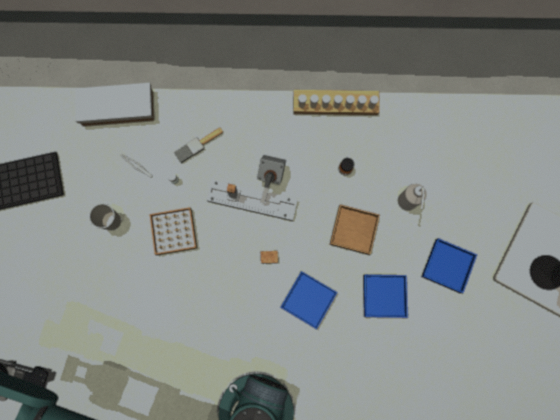

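The scene shows the rail at about (310,235), with the bracket and knob at (315,245) and the post at (327,210). The brown empty tray is at (203,272) and the full tray at (340,183); the blue look-alikes are at (199,210), (136,249) and (87,305). In the top view the rail is at (252,200), the empty tray at (355,230) and the full tray at (174,231). Next, enlarged crops.

```bash
python3 - <<'E'
from h import *
a=cv2.imread('pics/top0.png'); b=cv2.imread('pics/scene0.png')
cv2.imwrite('pics/c1.png',cv2.resize(a[140:270,200:390],None,fx=4.2,fy=4.2,interpolation=cv2.INTER_CUBIC))
cv2.imwrite('pics/c2.png',cv2.resize(b[180:285,250:365],None,fx=5.5,fy=5.5,interpolation=cv2.INTER_CUBIC))
E
```

```text
(no output)
```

View pics/c1.png

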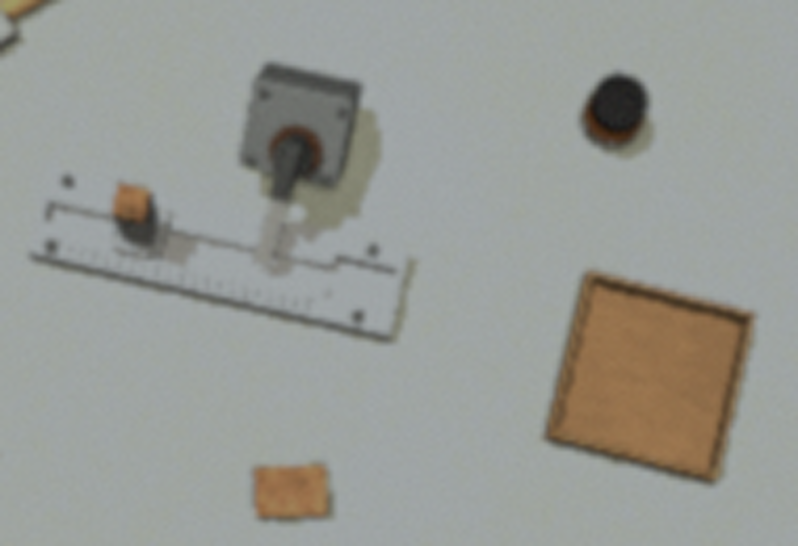

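View pics/c2.png

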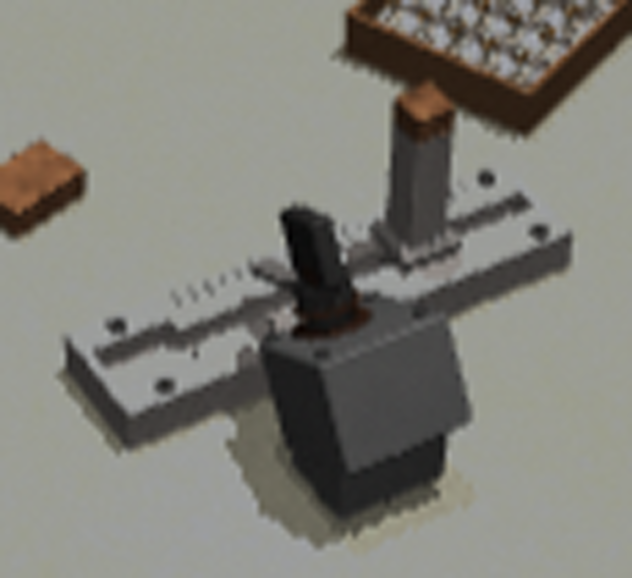

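```bash
cat >> h.py <<'E'
from scipy.spatial.transform import Rotation as Rn
def camw(s,obs=None):
    """returns f, cam->world R, t"""
    f=210/np.tan(np.radians(s['fov_y']/2))
    if 'camera_from_world' in s: M=np.linalg.inv(s['camera_from_world'])
    else:
        T=np.eye(4);T[:3,:3]=Rn.from_euler('xyz',obs['ee_rot']).as_matrix();T[:3,3]=obs['tool_pos']
        M=T@s['tool_from_camera']
    return f,M
def ray(s,uv,obs=None):
    f,M=camw(s,obs); d=np.array([(uv[0]-s['cx'])/f,-(uv[1]-s['cy'])/f,-1.]); 
    return M[:3,3],M[:3,:3]@d
def plane(s,uv,z,obs=None):
    o,d=ray(s,uv,obs); return o+d*(z-o[2])/d[2]
def proj(s,p,obs=None):
    f,M=camw(s,obs); c=np.linalg.inv(M)@np.append(p,1); return np.array([s['cx']+f*c[0]/-c[2], s['cy']-f*c[1]/-c[2]])
E
python3 - <<'E'
from h import *
t=cams.snapshot('top'); s=cams.snapshot('scene')
T=lambda x,y:(200+(x+.5)/4.2-.5,140+(y+.5)/4.2-.5); S=lambda x,y:(250+(x+.5)/5.5-.5,180+(y+.5)/5.5-.5)
tt=[plane(t,T(*p),.025) for p in [(68,181),(52,246),(373,250),(358,316)]]
ss=[plane(s,S(*p),.025) for p in [(540,231),(487,178),(166,386),(116,325)]]
for a in (tt,ss):
    a=np.array(a); print(a.round(4).tolist(), a.mean(0)); d=a[0]+a[1]-a[2]-a[3]; print('y axis ang',np.degrees(np.arctan2(d[1],d[0]))-90)
# post top z=.12 ; tray corners at z=.03
print('post',plane(t,T(133,196),.12),plane(s,S(427,100),.12))
print('tray',[plane(t,T(*p),.03).round(4) for p in[(586,273),(750,316),(714,481),(546,438)]])
print('corner scene', [plane(s,p,.03).round(4) for p in [(210,249),(173,265)]])
E
```

```text
[[0.6448, 0.1335, 0.025], [0.598, 0.1427, 0.025], [0.5994, -0.0814, 0.025], [0.5525, -0.0717, 0.025]] [0.59867644 0.0307948  0.025     ]
y axis ang -11.958374568495103
[[0.6424, 0.1359, 0.025], [0.596, 0.1458, 0.025], [0.5969, -0.0792, 0.025], [0.5489, -0.0694, 0.025]] [0.59607391 0.03327301 0.025     ]
y axis ang -12.14663410988085
post [0.61214388 0.0782506  0.12      ] [0.60725087 0.08268703 0.12      ]
tray [array([ 0.5849, -0.229 ,  0.03  ]), array([ 0.5568, -0.3419,  0.03  ]), array([ 0.4422, -0.3155,  0.03  ]), array([ 0.4694, -0.2014,  0.03  ])]
corner scene [array([ 0.4746, -0.2173,  0.03  ]), array([ 0.4576, -0.3217,  0.03  ])]
```

```bash
cat >> h.py <<'E'
yaw=np.radians(-12.05); RR=Rn.from_euler('z',yaw).as_matrix(); RC=np.array([.5974,.032,0])
def rw(p): return RC+RR@np.array(p,float)   # rail->world
def wr(p): return RR.T@(np.array(p)-RC)
def pose(o): return Rn.from_euler('xyz',o['ee_rot']).as_matrix(), o['tool_pos']
def rel(o,R1,p1):
    R,p=pose(o); print('shift cm',(R.T@(p1-p)*100).round(2),'rot deg',np.degrees(Rn.from_matrix(R.T@R1).as_rotvec()).round(2))
E
python3 - <<'E'
from h import *
o=robot.get_obs(); w=snap('wrist','w0'); print(w['tool_from_camera'].round(3),w['fov_y'],w['cx'],w['cy'])
y=np.array([0,-1,0]);z=np.array([.5,0,-.8660254]);x=np.cross(y,z); Rg=RR@np.array([x,y,z]).T
zc=-z
grip=np.array([.058,-.04,.105]); print(rw(grip))
pre=rw(grip+zc*.15)
rel(o,pose(o)[0],pre); rel(o,Rg,pre)
E
```

```text
[[-0.002  0.963  0.27   0.078]
 [ 1.     0.002 -0.     0.001]
 [-0.001  0.27  -0.963 -0.171]
 [ 0.     0.     0.     1.   ]] 67.31827817017792 275.05033340710577 208.86046158965576
[ 0.64577141 -0.01922701  0.105     ]
shift cm [-55.82 -42.28  -2.16] rot deg [0. 0. 0.]
shift cm [-55.82 -42.28  -2.16] rot deg [-46.32   0.57 172.84]
```

{"api": "arm_command", "payload": {"plan": [-4,-3,-0.2,0,0,0,0,-4,-3,-0.2,0,0,0,0,-4,-3,-0.2,0,0,0,0,-4,-3,-0.2,0,0,0,0,-4,-3,-0.2,0,0,0,0,-4,-3,-0.2,0,0,0,0,-4,-3,-0.2,0,0,0,0,-4,-3,-0.2,0,0,0,0]}}

```text
time: 1.25
tool_pos: [0.383, 0.2276, 0.2296]
ee_rot: [3.141, 0.0, 2.912]
wrist_force: [0.3, -0.1, -0.6]
width: 0.0943
```

{"api": "arm_command", "payload": {"plan": [-4,-3,-0.1,0,0,0,0,-4,-3,-0.1,0,0,0,0,-4,-3,0,0,0,0,0,-4,-3,0,0,0,0,0,-4,-3,0,0,0,0,0,-3,-3,0,0,0,0,0,0,0,0,0,0,10,0,0,0,0,0,0,10,0]}}

```text
time: 2.25
tool_pos: [0.5653, 0.0005, 0.2309]
ee_rot: [-3.141, -0.001, 2.556]
wrist_force: [-0.5, 1.0, 2.1]
width: 0.0935
```

{"api": "arm_command", "payload": {"plan": [0,0,0,0,0,10,0,0,0,0,0,0,10,0,0,0,0,0,0,10,0,0,0,0,0,0,10,0,0,0,0,0,0,10,0,0,0,0,0,0,10,0,0,0,0,0,0,10,0,0,0,0,0,0,10,0]}}

```text
time: 3.25
tool_pos: [0.5651, 0.0013, 0.2312]
ee_rot: [-3.141, 0.0, 1.161]
wrist_force: [-0.2, 0.1, 0.1]
width: 0.0941
```

{"api": "arm_command", "payload": {"plan": [0,0,0,0,0,10,0,0,0,0,0,0,10,0,0,0,0,0,0,10,0,0,0,0,0,0,10,0,0,0,0,0,0,10,0,0,0,0,0,0,10,0,0,0,0,0,0,10,0,0,0,0,0,0,10,0]}}

```text
time: 4.25
tool_pos: [0.5651, 0.0013, 0.2313]
ee_rot: [-3.142, 0.0, -0.236]
wrist_force: [0.2, 0.0, 0.5]
width: 0.0941
```

```bash
cat >> h.py <<'E'
def Rg_at(a=0.):
    y=np.array([0,-1,0]);z=np.array([.5,0,-.8660254]);x=np.cross(y,z); R0=np.array([x,y,z]).T
    return RR@R0@Rn.from_euler('z',-a).as_matrix()
ZC=np.array([-.5,0,.8660254])
E
python3 - <<'E'
from h import *
o=robot.get_obs(); print(o['time'],o['tool_pos'],o['ee_rot'],o['joint_positions'])
w=snap('wrist','w1')
rel(o,Rg_at(0),rw(np.array([.058,-.04,.105])+ZC*.12))
E
```

```text
4.25 [0.56506934 0.0013231  0.23125547] [-3.14154628e+00  4.07640190e-04 -2.35582301e-01] [-9.80532509e-02  1.18562406e-01  1.30160038e+00  1.02989927e-04
  1.72182730e+00  1.70834086e+00]
shift cm [2.33 0.27 2.23] rot deg [ 0.38 30.02 -1.42]
```

View pics/w1.png

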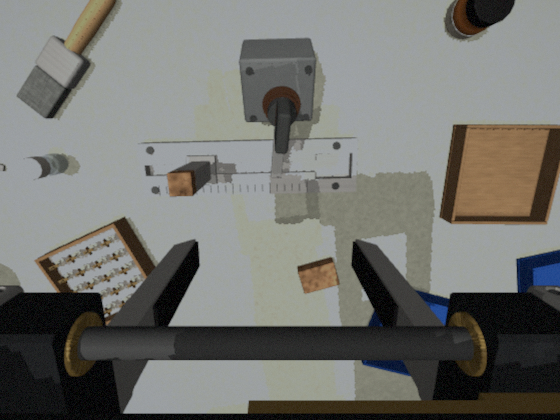

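The wrist view shows the rail across (250,165), with screws near (150,150), (155,190), (337,146) and (336,186). The knob wing is at (283,120), the post's cork at (181,182) and the empty brown tray at (505,175). I'll enlarge it to measure.

```bash
python3 - <<'E'
from h import *
a=cv2.imread('pics/w1.png')
cv2.imwrite('pics/w1c.png',cv2.resize(a[30:210,130:370],None,fx=3.3,fy=3.3,interpolation=cv2.INTER_CUBIC))
E
```

```text
(no output)
```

View pics/w1c.png

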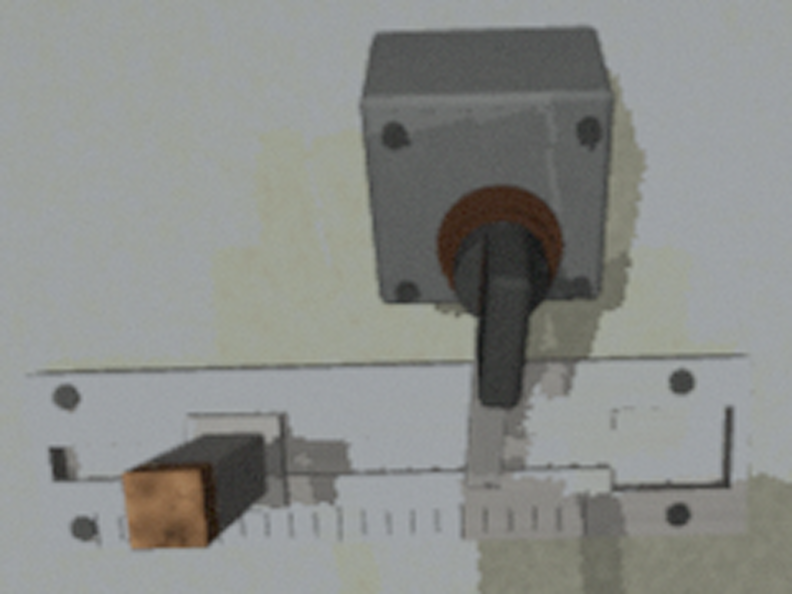

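```bash
python3 - <<'E'
from h import *
o=robot.get_obs(); w=cams.snapshot('wrist')
C=lambda x,y:(130+(x+.5)/3.3-.5,30+(y+.5)/3.3-.5)
a=np.array([plane(w,C(*p),.025,o) for p in [(66,397),(84,528),(681,381),(678,514)]])
print(a.round(4).tolist(),a.mean(0)); d=a[0]+a[1]-a[2]-a[3]; print(np.degrees(np.arctan2(d[1],d[0]))-90)
print('post',wr(plane(w,C(167,510),.12,o)))
def inv(p): q=proj(w,p,o); return ((q-[130,30])+.5)*3.3-.5
X=np.array([.866,0,.5]);Y=np.array([0,1,0])
g=np.array([.058,-.04,.105])
img=cv2.imread('pics/w1c.png')
for i in(-1,1):
  for j in(-1,1):
    for k,c in((.012,(0,255,0)),(-.022,(0,0,255))):
      q=inv(rw(g+X*.02*i+Y*.006*j+ZC*k)); cv2.circle(img,tuple(int(v) for v in q),3,c,-1); print(i,j,k,q.round(0))
for y in(-1,1): cv2.circle(img,tuple(int(v) for v in inv(rw(g-X*.08-ZC*.030+Y*.006*y))),3,(255,0,0),-1)
cv2.circle(img,tuple(int(v) for v in inv(rw([0,-.102,.025]))),3,(255,0,255),-1)
cv2.imwrite('pics/w1d.png',img)
E
```

```text
[[0.6446, 0.1353, 0.025], [0.5977, 0.1453, 0.025], [0.5976, -0.0796, 0.025], [0.5504, -0.0695, 0.025]] [0.59756951 0.03287005 0.025     ]
-12.374748294712063
post [0.00030812 0.04968547 0.12      ]
-1 -1 0.012 [509. 369.]
-1 -1 -0.022 [505. 305.]
-1 1 0.012 [466. 370.]
-1 1 -0.022 [466. 307.]
1 -1 0.012 [508. 234.]
1 -1 -0.022 [504. 175.]
1 1 0.012 [461. 235.]
1 1 -0.022 [461. 177.]
```

View pics/w1d.png

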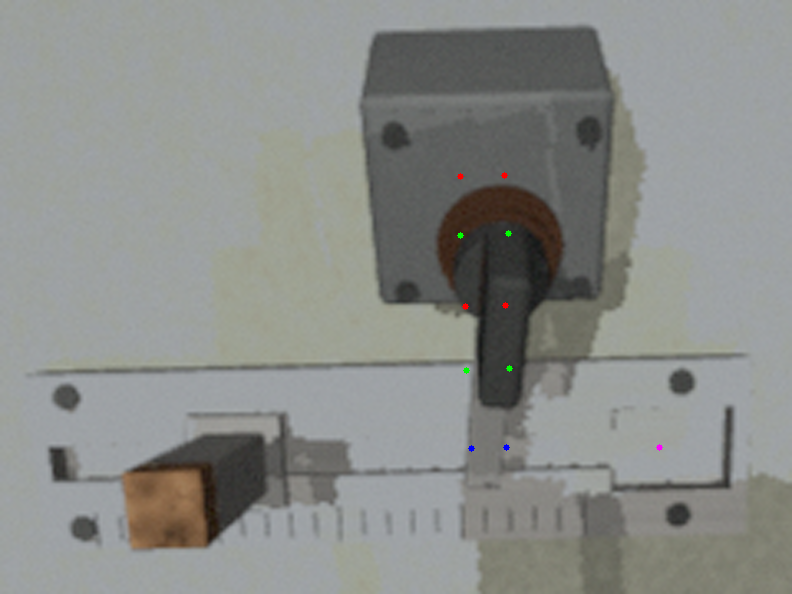

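```bash
python3 - <<'E'
from h import *
o=robot.get_obs(); w=cams.snapshot('wrist'); t=cams.snapshot('top'); s=cams.snapshot('scene')
T=lambda x,y:(200+(x+.5)/4.2-.5,140+(y+.5)/4.2-.5); S=lambda x,y:(250+(x+.5)/5.5-.5,180+(y+.5)/5.5-.5)
C=lambda x,y:(130+(x+.5)/3.3-.5,30+(y+.5)/3.3-.5)
print('wrist far L,R',[wr(plane(w,C(*p),.025,o)).round(4) for p in [(28,374),(747,355),(613,408),(733,408),(733,487),(50,450)]])
print('top  nearL, nearR',[wr(plane(t,T(*p),.025)).round(4) for p in [(32,256),(392,338),(412,260)]])
print('scene',[wr(plane(s,S(*p),.025)).round(4) for p in [(68,340),(130,412),(572,237)]])
a=cv2.imread('pics/w1.png')
cv2.imwrite('pics/w1e.png',cv2.resize(a[85:200,240:370],None,fx=6,fy=5.2,interpolation=cv2.INTER_CUBIC)*1)
E
```

```text
wrist far L,R [array([0.0315, 0.1239, 0.025 ]), array([ 0.0328, -0.1317,  0.025 ]), array([ 0.0152, -0.0845,  0.025 ]), array([ 0.0143, -0.1275,  0.025 ]), array([-0.0144, -0.1288,  0.025 ]), array([0.0044, 0.1197, 0.025 ])]
top  nearL, nearR [array([-0.0327,  0.1202,  0.025 ]), array([-0.032 , -0.1372,  0.025 ]), array([ 0.0249, -0.1385,  0.025 ])]
scene [array([-0.0288, -0.1348,  0.025 ]), array([ 0.0292, -0.1324,  0.025 ]), array([0.0342, 0.1225, 0.025 ])]
```

View pics/w1e.png

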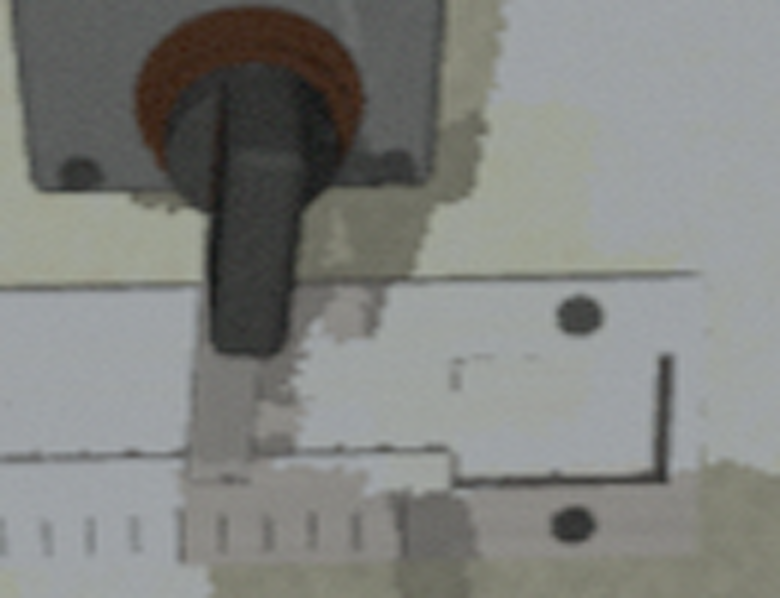

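```bash
sed -i 's/^yaw=.*/yaw=np.radians(-12.2); RR=Rn.from_euler("z",yaw).as_matrix(); RC=np.array([.5974,.0324,0])+RR@np.array([.0005,-.0042,0])/' h.py; python3 - <<'E'
from h import *
b=cv2.imread('pics/scene0.png')
cv2.imwrite('pics/c3.png',cv2.resize(b[205:255,285:335],None,fx=12,fy=12,interpolation=cv2.INTER_CUBIC))
E
```

```text
(no output)
```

View pics/c3.png

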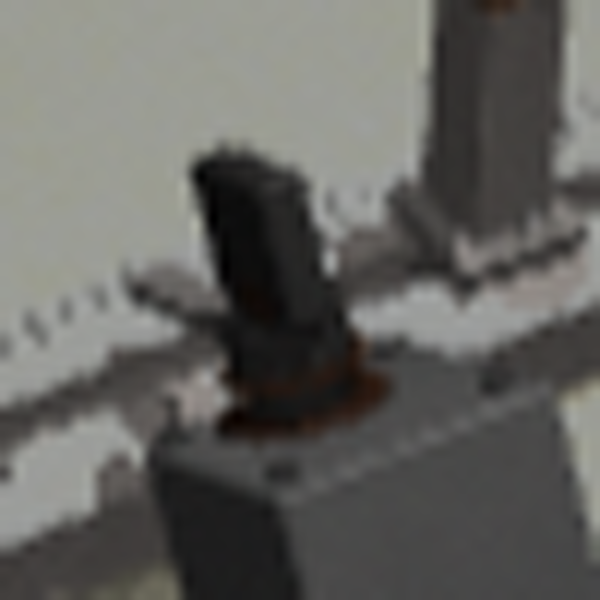

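```bash
cat >> h.py <<'E'
def tri(r1,r2):
    (o1,d1),(o2,d2)=r1,r2; d1=d1/np.linalg.norm(d1);d2=d2/np.linalg.norm(d2)
    A=np.array([d1,-d2]).T; k=np.linalg.lstsq(A,o2-o1,rcond=None)[0]; a=o1+k[0]*d1;b=o2+k[1]*d2
    return (a+b)/2,np.linalg.norm(a-b)
E
python3 - <<'E'
from h import *
o=robot.get_obs(); w=cams.snapshot('wrist'); t=cams.snapshot('top'); s=cams.snapshot('scene')
S=lambda x,y:(285+(x+.5)/12-.5,205+(y+.5)/12-.5)
C=lambda x,y:(130+(x+.5)/3.3-.5,30+(y+.5)/3.3-.5)
X=np.array([.866,0,.5])
for wp,sp,i in(((507,280),(282,186),1),((500,405),(215,155),-1)):
    p,e=tri(ray(w,C(*wp),o),ray(s,S(*sp))); q=wr(p); print(q.round(4),e.round(4),'grip',(q-X*.02*i-ZC*.012).round(4))
q,e=tri(ray(w,C(485,484),o),ray(s,S(145,280))); print('tongue tip',wr(q),e)
print('post',wr(plane(w,C(167,510),.12,o)))
E
```

```text
[ 0.0575 -0.041   0.1295] 0.0018 grip [ 0.0462 -0.041   0.1091]
[ 0.0253 -0.0384  0.1122] 0.0001 grip [ 0.0486 -0.0384  0.1118]
tongue tip [-0.00821937 -0.03439043  0.04636134] 0.0007369996013341224
post [-0.00121001  0.05392522  0.12      ]
```

```bash
cat >> h.py <<'E'
G=np.array([.047,-.040,.109])
E
python3 - <<'E'
from h import *
o=robot.get_obs(); print(o['time'])
R,p=pose(o)
rel(o,Rg_at(0),rw(G+ZC*.092))
# shift expressed in tool axes after the rotation
print((Rg_at(0).T@(rw(G+ZC*.092)-p)*100).round(2))
E
```

```text
4.65
shift cm [2.66 0.66 4.28] rot deg [ 0.23 30.   -0.88]
[0.15 0.7  5.03]
```

{"api": "arm_command", "payload": {"plan": [0,0,0,0,10,-0.3,0,0,0,0,0,10,-0.3,0,0,0,0,0,10,-0.3,0,0.1,0.3,2.5,0,0,0,0,0.1,0.4,2.5,0,0,0,0,0,0,0,0,0,0,0]}}

```text
time: 5.4
tool_pos: [0.5885, -0.0116, 0.1866]
ee_rot: [3.136, -0.519, -0.212]
wrist_force: [-0.2, 0.4, 0.4]
width: 0.0938
```

```bash
python3 - <<'E'
from h import *
o=robot.get_obs(); print(o['time'],o['joint_positions'])
w=snap('wrist','w2')
rel(o,Rg_at(0),rw(G-ZC*.008))
img=cv2.imread('pics/w2.png')
X=np.array([.866,0,.5]);Y=np.array([0,1,0])
for i in(-1,1):
  for j in(-1,1):
      q=proj(w,rw(G+X*.02*i+Y*.006*j+ZC*.012),o); cv2.circle(img,tuple(int(round(v)) for v in q),1,(0,255,0),-1)
cv2.imwrite('pics/w2c.png',cv2.resize(img[0:300,150:450],None,fx=2,fy=2,interpolation=cv2.INTER_CUBIC))
E
```

```text
5.4 [-0.07248543 -0.17429313  1.76507406 -0.08659042  1.03854837  1.73635116]
shift cm [ 0.23 -0.12  9.86] rot deg [0.3  0.28 0.04]
```

View pics/w2c.png

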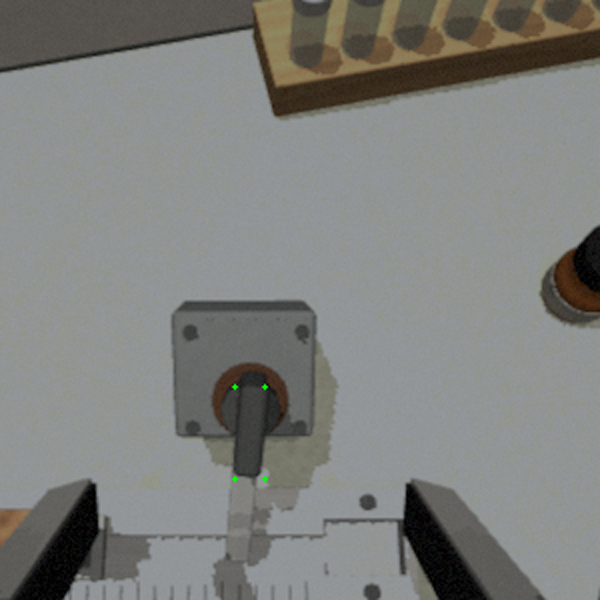

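{"api": "arm_command", "payload": {"plan": [0.1,0,3,0,0,4,0,0.1,0,3,0,0,0,0,0,0,2,0,0,0,0,0,0,1.5,0,0,0,0,0,0,0.3,0,0,0,0,0,0,0,0,0,0,0.5]}}

```text
time: 6.2
tool_pos: [0.6396, -0.0225, 0.1062]
ee_rot: [-3.106, -0.524, -0.293]
wrist_force: [-0.0, 0.3, 0.4]
width: 0.0874
```

```bash
python3 - <<'E'
from h import *
o=robot.get_obs(); print(o['time'],o['width'],o['wrist_force'])
w=snap('wrist','w3')
rel(o,Rg_at(0),rw(G-ZC*.008))
E
```

```text
6.2 0.08735652601218552 [-0.00688583  0.34791198  0.3613182 ]
shift cm [-0.33 -0.03  0.29] rot deg [ 0.23 -0.07 -3.97]
```

View pics/w3.png

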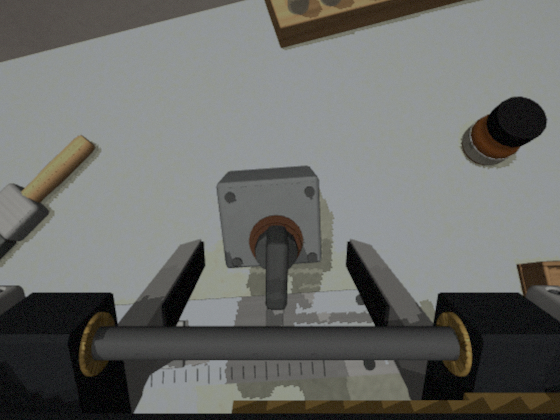

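{"api": "arm_command", "payload": {"plan": [-0.3,0,0.1,0,0,0,0.5,0,0,0,0,0,0,1,0,0,0,0,0,0,1,0,0,0,0,0,0,1,0,0,0,0,0,0,1,0,0,0,0,0,0,1]}}

```text
time: 7.0
tool_pos: [0.6372, -0.022, 0.103]
ee_rot: [-3.106, -0.522, -0.293]
wrist_force: [-0.7, -0.3, -1.0]
width: 0.0236
```

```bash
python3 - <<'E'
from h import *
o=robot.get_obs(); print(o['time'],o['width'],o['wrist_force'],o['wrist_torque'])
w=snap('wrist','w4')
rel(o,Rg_at(0),rw(G-ZC*.008))
E
```

```text
7.0 0.023632306498134224 [-0.74978726 -0.26728347 -1.01486737] [ 0.06082348  0.31085097 -0.00647807]
shift cm [ 0.04 -0.06  0.13] rot deg [ 0.25 -0.01 -3.98]
```

View pics/w4.png

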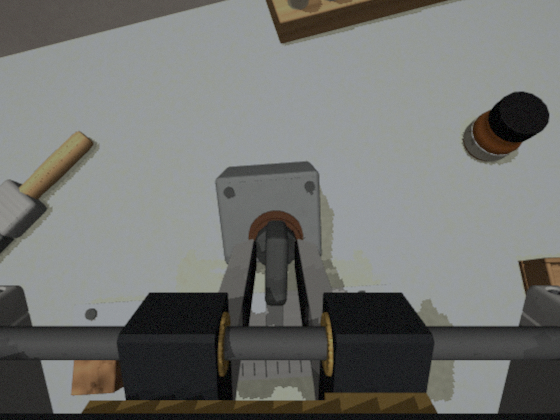

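Still closing (23.6 mm, steps continue); give it more time.

{"api": "arm_command", "payload": {"plan": [0,0,0,0,0,0,1,0,0,0,0,0,0,1,0,0,0,0,0,0,1]}}

```text
time: 7.42
tool_pos: [0.6371, -0.0222, 0.1029]
ee_rot: [-3.106, -0.522, -0.293]
wrist_force: [-1.6, -2.8, -0.1]
width: 0.0118
```

```bash
python3 - <<'E'
from h import *
o=robot.get_obs(); print(o['time'],o['width'],o['wrist_force'],o['wrist_torque'])
w=snap('wrist','w5')
rel(o,Rg_at(0),rw(G-ZC*.008))
E
```

```text
7.425 0.011764142196841685 [-1.64696823 -2.76407393 -0.05590565] [-0.03461618  0.40091027 -0.16084161]
shift cm [ 0.05 -0.09  0.13] rot deg [ 0.27  0.   -3.99]
```

View pics/w5.png

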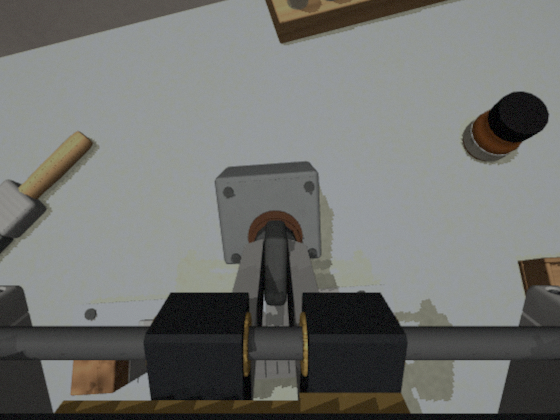

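{"api": "arm_command", "payload": {"plan": [0,0,0,0,0,-9,1,0,0,0,0,0,-9,1,0,0,0,0,0,0,1,0,0,0,0,0,0,1]}}

```text
time: 7.98
tool_pos: [0.6371, -0.0225, 0.103]
ee_rot: [2.998, -0.505, 0.066]
wrist_force: [-2.0, -4.7, -0.0]
width: 0.0116
```

```bash
cat > st.py <<'E'
from h import *
o=robot.get_obs(); print(o['time'],o['width'],o['wrist_force'].round(1),'tool-torque',(pose(o)[0].T@o['wrist_torque']).round(2))
rel(o,Rg_at(0),rw(G-ZC*.008))
E
python3 st.py; python3 -c "
from h import *; snap('wrist','w6')"
```

```text
7.975 0.011602969660973739 [-2.  -4.7 -0. ] tool-torque [-0.45 -0.49 -0.21]
shift cm [ 0.07 -0.1   0.13] rot deg [ 0.31  0.04 13.94]
```

View pics/w6.png

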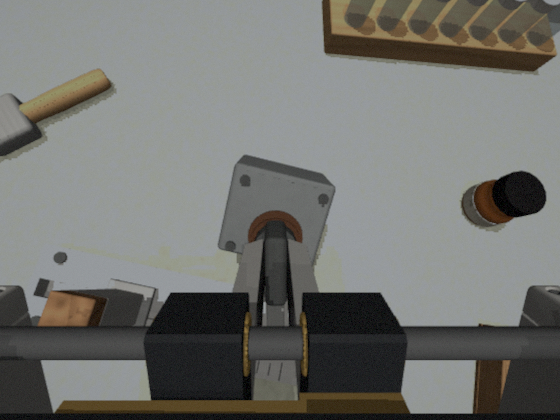

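{"api": "arm_command", "payload": {"plan": [0,0,0,0,0,10,1,0,0,0,0,0,10,1,0,0,0,0,0,9,1,0,0,0,0,0,0,1,0,0,0,0,0,0,1,0,0,0,0,0,0,1]}}

```text
time: 8.78
tool_pos: [0.6372, -0.022, 0.103]
ee_rot: [-2.998, -0.505, -0.512]
wrist_force: [-1.2, -4.5, 0.8]
width: 0.0119
```

```bash
python3 st.py
```

```text
8.775 0.011880244457844694 [-1.2 -4.5  0.8] tool-torque [-0.56 -0.22 -0.03]
shift cm [ 0.03 -0.07  0.13] rot deg [  0.25  -0.03 -14.94]
```

{"api": "arm_command", "payload": {"plan": [0,0,0,0,0,-10,1,0,0,0,0,0,-10,1,0,0,0,0,0,-10,1,0,0,0,0,0,0,1,0,0,0,0,0,0,1,0,0,0,0,0,0,1]}}

```text
time: 9.52
tool_pos: [0.6371, -0.0226, 0.103]
ee_rot: [2.987, -0.502, 0.089]
wrist_force: [-1.8, -5.3, 0.2]
width: 0.0115
```

```bash
python3 st.py; python3 -c "
from h import *; s=snap('top','t1'); a=cv2.imread('pics/t1.png'); cv2.imwrite('pics/t1c.png',cv2.resize(a[140:230,200:320],None,fx=6,fy=6,interpolation=cv2.INTER_CUBIC))"
```

```text
9.525 0.011520671615794047 [-1.8 -5.3  0.2] tool-torque [-0.64 -0.55 -0.14]
shift cm [ 0.08 -0.1   0.13] rot deg [ 0.31  0.05 15.1 ]
```

View pics/t1c.png

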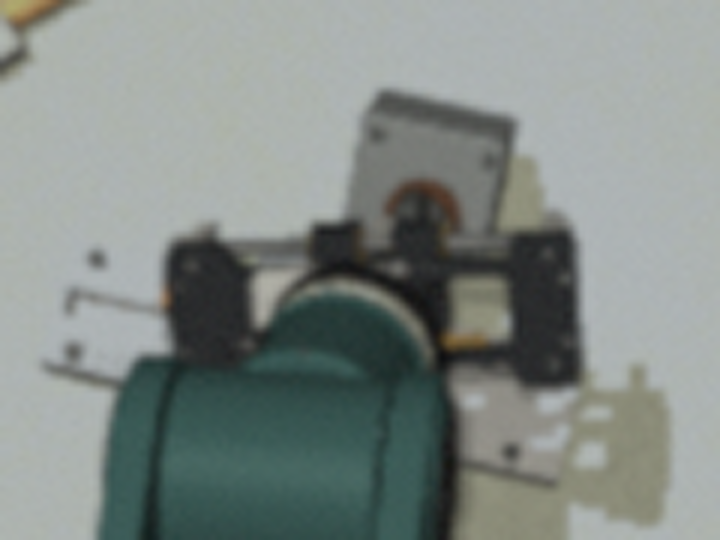

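{"api": "arm_command", "payload": {"plan": [0,0,0,0,0,10.5,1,0,0,0,0,0,10.5,1,0,0,0,0,0,10,1,0,0,0,0,0,0,1,0,0,0,0,0,0,1,0,0,0,0,0,0,1]}}

```text
time: 10.32
tool_pos: [0.6372, -0.022, 0.103]
ee_rot: [-2.989, -0.503, -0.531]
wrist_force: [-1.1, -4.8, 0.4]
width: 0.0116
```

```bash
python3 st.py;  python3 -c "
from h import *; snap('wrist','w7')"
```

```text
10.325 0.011617193776737847 [-1.1 -4.8  0.4] tool-torque [-0.64 -0.14  0.07]
shift cm [ 0.03 -0.07  0.13] rot deg [  0.25  -0.04 -15.9 ]
```

View pics/w7.png

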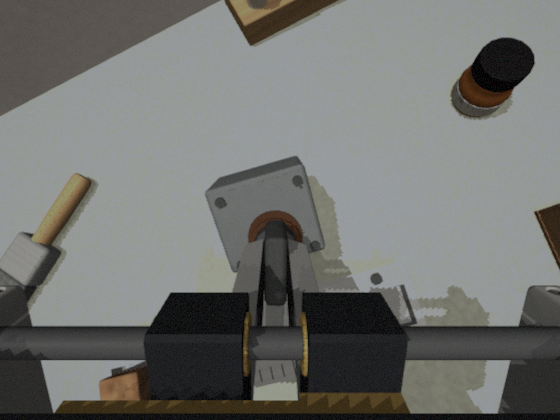

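{"api": "arm_command", "payload": {"plan": [0,0,0,0,0,-10.5,1,0,0,0,0,0,-10.5,1,0,0,0,0,0,-10,1,0,0,0,0,0,0,1,0,0,0,0,0,0,1,0,0,0,0,0,-4,1]}}

```text
time: 11.12
tool_pos: [0.6371, -0.0226, 0.103]
ee_rot: [2.949, -0.49, 0.169]
wrist_force: [-1.1, -6.1, 0.8]
width: 0.0117
```

```bash
python3 st.py;  python3 -c "
from h import *; snap('wrist','w8')"
```

```text
11.125 0.011667327360922247 [-1.1 -6.1  0.8] tool-torque [-0.78 -0.62  0.1 ]
shift cm [ 0.08 -0.1   0.13] rot deg [ 0.31  0.06 19.19]
```

View pics/w8.png

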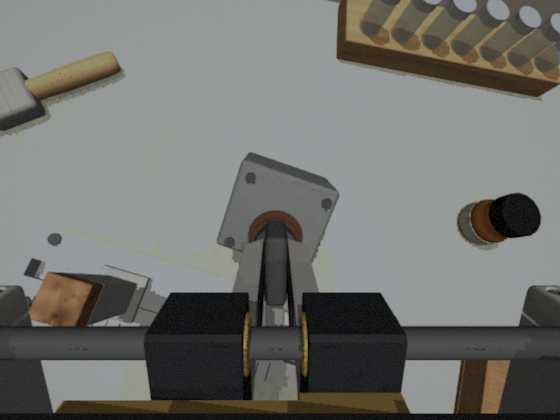

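{"api": "arm_command", "payload": {"plan": [0,0,0,0,0,-5,1,0,0,0,0,0,-5,1,0,0,0,0,0,-5,1,0,0,0,0,0,0,1]}}

```text
time: 11.68
tool_pos: [0.6372, -0.0228, 0.103]
ee_rot: [2.824, -0.424, 0.45]
wrist_force: [-0.7, -7.3, -0.6]
width: 0.012
```

```bash
python3 st.py;  python3 -c "
from h import *; snap('wrist','w9')"
```

```text
11.675 0.011970942846932068 [-0.7 -7.3 -0.6] tool-torque [-0.65 -0.72 -0.13]
shift cm [ 0.1  -0.1   0.13] rot deg [ 0.33  0.09 34.15]
```

View pics/w9.png

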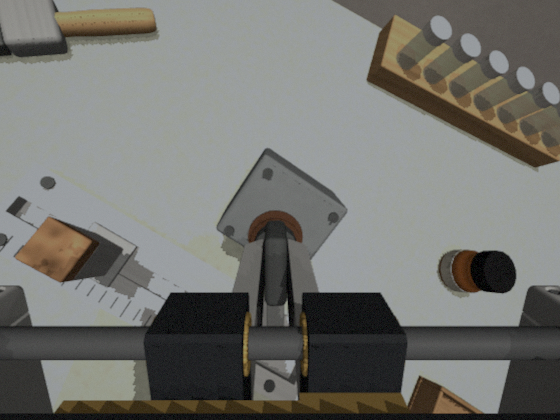

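{"api": "arm_command", "payload": {"plan": [0,0,0,0,0,-8,1,0,0,0,0,0,-8,1,0,0,0,0,0,-8,1,0,0,0,0,0,-8,1,0,0,0,0,0,-8,1,0,0,0,0,0,-5,1,0,0,0,0,0,0,1]}}

```text
time: 12.6
tool_pos: [0.6376, -0.0233, 0.1034]
ee_rot: [2.623, -0.089, 1.19]
wrist_force: [1.1, -7.9, -1.0]
width: 0.0121
```

```bash
python3 st.py;  python3 -c "
from h import *; snap('wrist','w10');snap('scene','s10')"
```

```text
12.6 0.012133303447368954 [ 1.1 -7.9 -1. ] tool-torque [-0.19 -1.1  -0.2 ]
shift cm [ 0.17 -0.06  0.13] rot deg [ 0.37  0.19 79.16]
```

View pics/w10.png

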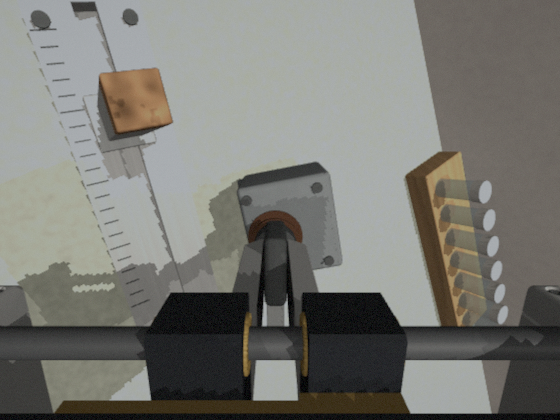

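View pics/s10.png

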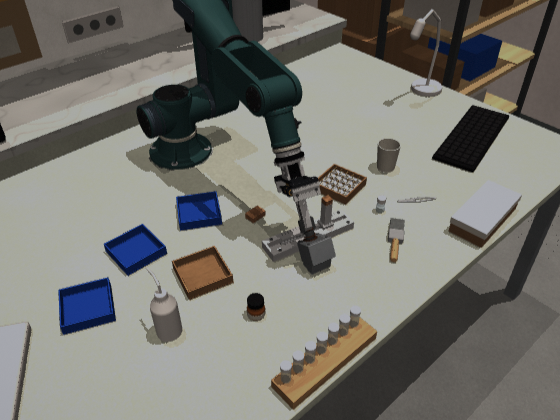

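{"api": "arm_command", "payload": {"plan": [0,0,0,0,0,-3,1,0,0,0,0,0,0,1,0,0,0,0,0,0,0,0,0,0,0,0,0,0,0,0,0,0,0,0,0,0,0,0,0,0,0,0]}}

```text
time: 13.45
tool_pos: [0.6373, -0.0215, 0.103]
ee_rot: [2.622, -0.066, 1.236]
wrist_force: [-0.0, 0.1, 0.5]
width: 0.0485
```

{"api": "arm_command", "payload": {"plan": [0,0,-1,0,0,0,0,0,0,-2,0,0,0,0,0,0,-3,0,0,0,0,0,0,-4,0,0,0,0,0,0,-4,0,0,0,0,0,0,0,0,0,0,0]}}

```text
time: 14.2
tool_pos: [0.5701, -0.0062, 0.2301]
ee_rot: [2.612, -0.068, 1.236]
wrist_force: [0.2, 0.2, 0.5]
width: 0.0938
```

```bash
python3 -c "
from h import *
o=robot.get_obs(); print(o['time'],o['width'],o['joint_positions'])
snap('wrist','w11');snap('scene','s11')
a=cv2.imread('pics/s11.png'); cv2.imwrite('pics/s11c.png',cv2.resize(a[180:285,230:365],None,fx=5,fy=5,interpolation=cv2.INTER_CUBIC))
"
```

```text
14.2 0.09377996233749922 [-0.06305296 -0.24442833  1.74037385 -0.08741417  1.11921332  0.30706319]
```

View pics/w11.png

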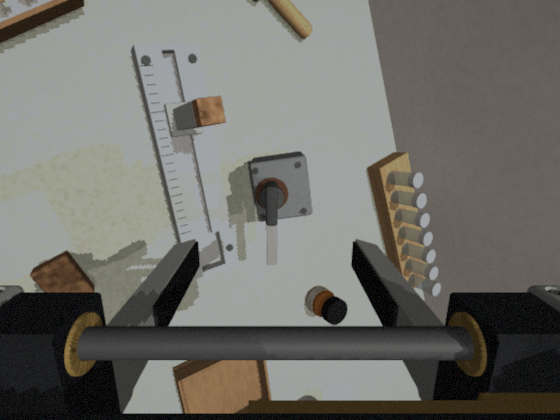

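View pics/s11c.png

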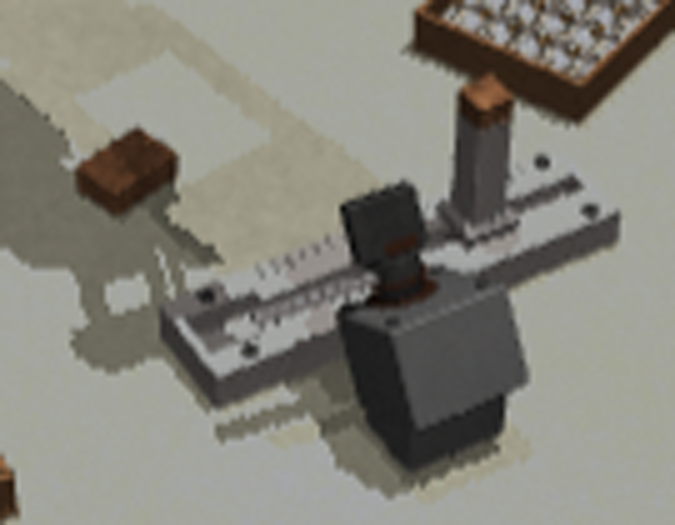

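```bash
cat >> h.py <<'E'
Rd=RR@np.array([[1,0,0],[0,-1,0],[0,0,-1.]]).T
E
python3 - <<'E'
from h import *
o=robot.get_obs(); R,p=pose(o)
for a in(82,):
    R2=R@Rn.from_euler('z',a,degrees=True).as_matrix()
    print(np.degrees(Rn.from_matrix(R2.T@Rd).as_rotvec()))
print((Rd.T@(rw([0,.054,.21])-p)*100).round(2))
E
```

```text
[  0.23626755 -30.0358617   -0.03685691]
[ 2.03 -9.38  1.44]
```

{"api": "arm_command", "payload": {"plan": [0,0,0,0,0,10.3,0,0,0,0,0,0,10.3,0,0,0,0,0,0,10.3,0,0,0,0,0,0,10.3,0,0,0,0,0,0,10.2,0,0,0,0,0,0,10.2,0,0,0,0,0,0,10.2,0,0,0,0,0,0,10.2,0]}}

```text
time: 15.3
tool_pos: [0.5683, -0.0067, 0.2209]
ee_rot: [3.14, -0.519, -0.219]
wrist_force: [-0.8, 0.1, 0.4]
width: 0.0942
```

{"api": "arm_command", "payload": {"plan": [0,0,0,0,-10,0,0,0,0,0,0,-10,0,0,0,0,0,0,-10,0,0,1,-4.7,0.7,0,0,0,0,1,-4.7,0.7,0,0,0,0,0,0,0,0,0,0,0]}}

```text
time: 16.05
tool_pos: [0.6082, 0.0834, 0.2049]
ee_rot: [3.136, 0.007, -0.211]
wrist_force: [0.7, -0.2, 0.2]
width: 0.0942
```

```bash
python3 - <<'E'
from h import *
o=robot.get_obs(); print(o['time'],o['joint_positions'])
w=snap('wrist','w12')
rel(o,Rd,rw([0,.054,.21]))
img=cv2.imread('pics/w12.png')
for i in(-1,1):
  for j in(-1,1):
    q=proj(w,rw([.011*i,.054+.011*j,.12]),o); cv2.circle(img,tuple(int(round(v)) for v in q),2,(0,255,0),-1)
    q=proj(w,rw([.015*i,-.102+.022*j,.025]),o); cv2.circle(img,tuple(int(round(v)) for v in q),2,(255,0,255),-1)
cv2.imwrite('pics/w12c.png',img)
E
```

```text
16.05 [ 0.04568059  0.23871416  1.21440478 -0.00306524  1.69697315  1.82717345]
shift cm [ 0.06  0.24 -0.51] rot deg [0.29 0.43 0.11]
```

View pics/w12c.png

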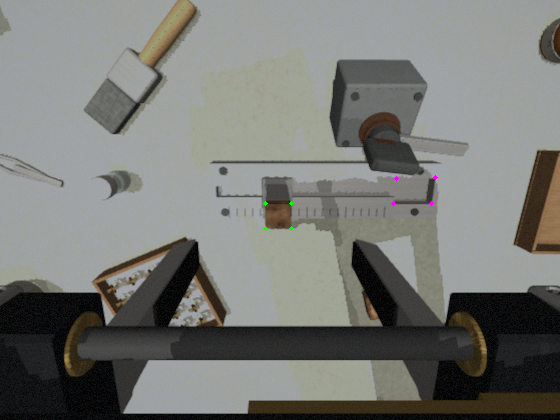

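{"api": "arm_command", "payload": {"plan": [0.1,0.2,3,0.3,0.4,0.1,0,0,0,3,0,0,0,0,0,0,3,0,0,0,0,0,0,2.5,0,0,0,0,0,0,0.6,0,0,0,0.5,0,0,0,0,0,0,0.7]}}

```text
time: 16.85
tool_pos: [0.6094, 0.0779, 0.0887]
ee_rot: [-3.141, -0.006, -0.217]
wrist_force: [0.4, -0.1, 0.3]
width: 0.0775
```

```bash
cat > st2.py <<'E'
from h import *
o=robot.get_obs(); print(o['time'],o['width'],o['wrist_force'].round(1),o['wrist_torque'].round(2),'rail',(wr(o['tool_pos'])*1000).round(1))
rel(o,Rd,rw([0,.054,.084]))
E
python3 st2.py
```

```text
16.85 0.07750578720758422 [ 0.4 -0.1  0.3] [0.02 0.16 0.06] rail [ 1.7 51.2 88.7]
shift cm [-0.17 -0.28  0.47] rot deg [-0.05 -0.37 -0.26]
```

{"api": "arm_command", "payload": {"plan": [-0.2,-0.3,0.4,0,-0.4,-0.2,0.5,0,0,0,0,0,0,0.7,0,0,0,0,0,0,1,0,0,0,0,0,0,1,0,0,0,0,0,0,1,0,0,0,0,0,0,1,0,0,0,0,0,0,1]}}

```text
time: 17.73
tool_pos: [0.6084, 0.082, 0.0848]
ee_rot: [-3.14, 0.0, -0.213]
wrist_force: [-0.2, -0.8, -0.1]
width: 0.0218
```

```bash
python3 st2.py; python3 -c "
from h import *; snap('wrist','w13')"
```

```text
17.725 0.02184867091099619 [-0.2 -0.8 -0.1] [-0.03  0.21 -0.  ] rail [-0.3 55.  84.8]
shift cm [0.03 0.1  0.08] rot deg [-0.07  0.   -0.01]
```

View pics/w13.png

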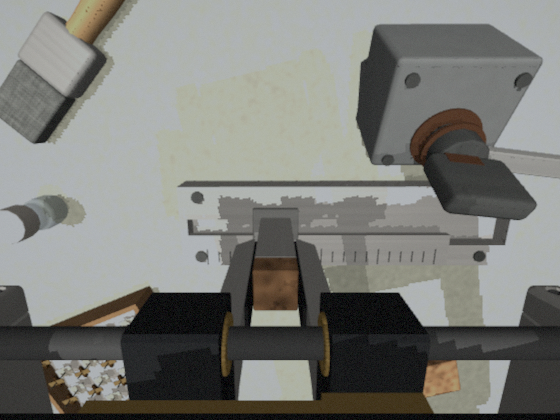

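{"api": "arm_command", "payload": {"plan": [0,1,0,0,0,0,1,0,1.5,0,0,0,0,1,0,1.5,0,0,0,0,1,0,1.5,0,0,0,0,1]}}

```text
time: 18.27
tool_pos: [0.5964, 0.0269, 0.0848]
ee_rot: [-3.14, 0.0, -0.214]
wrist_force: [-0.2, 0.6, -0.1]
width: 0.0217
```

```bash
python3 st2.py
```

```text
18.275 0.021700396048534003 [-0.2  0.6 -0.1] [ 0.2   0.09 -0.  ] rail [-0.3 -1.4 84.8]
shift cm [ 0.02 -5.54  0.08] rot deg [-0.07  0.   -0.05]
```

Sliding freely. 10 cm more to go.

{"api": "arm_command", "payload": {"plan": [0,1.5,0,0,0,0,1,0,1.5,0,0,0,0,1,0,1.5,0,0,0,0,1,0,1.5,0,0,0,0,1,0,1.5,0,0,0,0,1,0,1.5,0,0,0,0,1,0,1.1,0,0,0,0,1,0,0,0,0,0,0,1]}}

```text
time: 19.27
tool_pos: [0.5751, -0.0724, 0.0848]
ee_rot: [3.14, -0.0, -0.214]
wrist_force: [-0.0, -1.2, 0.1]
width: 0.0217
```

```bash
python3 st2.py; python3 -c "
from h import *; snap('wrist','w14');snap('scene','s14'); a=cv2.imread('pics/s14.png'); cv2.imwrite('pics/s14c.png',cv2.resize(a[170:285,230:365],None,fx=5,fy=5,interpolation=cv2.INTER_CUBIC))"
```

```text
19.275 0.021656767972594426 [-0.  -1.2  0.1] [-0.38  0.29 -0.02] rail [  -0.2 -103.    84.8]
shift cm [-1.00e-02 -1.57e+01  6.00e-02] rot deg [ 0.07 -0.01 -0.09]
```

View pics/w14.png

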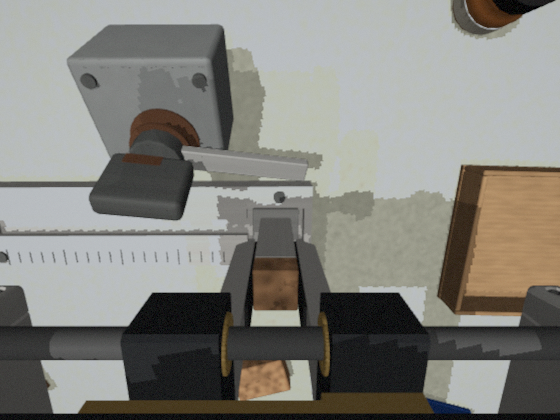

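View pics/s14c.png

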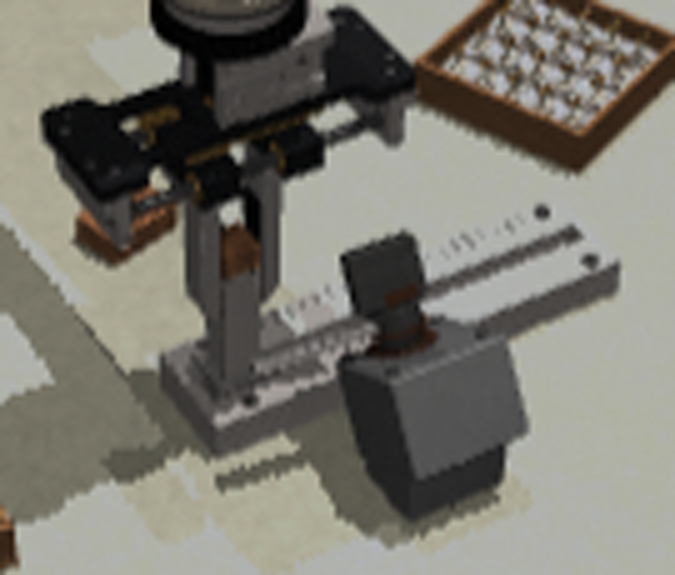

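{"api": "arm_command", "payload": {"plan": [0,0,-0.5,0,0,0,1,0,0,-1,0,0,0,1,0,0,-1.5,0,0,0,1,0,0,-2,0,0,0,1,0,0,-3,0,0,0,1,0,0,-2,0,0,0,1,0,0,0,0,0,0,1]}}

```text
time: 20.25
tool_pos: [0.5769, -0.0707, 0.1881]
ee_rot: [-3.14, -0.006, -0.213]
wrist_force: [-0.4, -0.4, -2.8]
width: 0.022
```

```bash
python3 st2.py; python3 - <<'E'
from h import *
snap('wrist','w15')
t=snap('top','t15'); s=snap('scene','s15')
for n,z in(('top',.03),('scene',.03)):
    im={'top':t,'scene':s}[n]; hsv=cv2.cvtColor(im['pixels'],cv2.COLOR_RGB2HSV)
    m=((hsv[...,0]<20)&(hsv[...,1]>90)&(hsv[...,2]>60)).astype(np.uint8)
    for c in cv2.findContours(m,0,2)[0]:
        if cv2.contourArea(c)>400:
            r=cv2.minAreaRect(c); print(n,r, [plane(im,q,z).round(4).tolist() for q in cv2.boxPoints(r)], plane(im,r[0],.015))
# bottle base
print('bottle',plane(t,(410,200),.05),plane(s,(167,325),.03))
E
```

```text
20.25 0.022039195551067658 [-0.4 -0.4 -2.8] [ 0.01  0.16 -0.03] rail [   1.2 -100.9  188.1]
shift cm [ -0.18 -15.47  10.43] rot deg [-0.08 -0.36  0.01]
top ((354.441162109375, 229.23532104492188), (41.231056213378906, 40.503448486328125), 14.03624439239502) [[0.4694, -0.2012, 0.03], [0.585, -0.2297, 0.03], [0.5577, -0.3453, 0.03], [0.443, -0.3153, 0.03]] [ 0.51568691 -0.27510303  0.015     ]
scene ((323.8942565917969, 358.1773681640625), (36.43403244018555, 114.00326538085938), 49.23640060424805) [[0.8717, -0.3553, 0.03], [0.8613, -0.077, 0.03], [0.9494, -0.0954, 0.03], [0.9494, -0.3598, 0.03]] [ 0.90262498 -0.22275553  0.015     ]
scene ((201.8592529296875, 268.1380920410156), (35.053733825683594, 51.20848083496094), 68.74949645996094) [[0.4436, -0.3167, 0.03], [0.4717, -0.1843, 0.03], [0.5868, -0.2307, 0.03], [0.5566, -0.3535, 0.03]] [ 0.50383572 -0.26618767  0.015     ]
scene ((339.3556823730469, 179.8247528076172), (46.40132141113281, 26.805139541625977), 23.962486267089844) [[0.4544, 0.1828, 0.03], [0.3864, 0.2989, 0.03], [0.5448, 0.3242, 0.03], [0.6011, 0.2118, 0.03]] [0.48664906 0.26796001 0.015     ]
scene ((493.79046630859375, 69.91079711914062), (18.128402709960938, 85.54055786132812), 59.93141555786133) [[0.372, 1.0364, 0.03], [0.3609, 1.6309, 0.03], [0.47, 1.5076, 0.03], [0.4673, 0.9554, 0.03]] [0.40510346 1.29233401 0.015     ]
scene ((500.16644287109375, 13.693994522094727), (16.275096893310547, 94.36988830566406), 63.90457534790039) [[0.0504, 1.5253, 0.03], [0.03, 2.3766, 0.03], [0.1698, 2.1863, 0.03], [0.1693, 1.4055, 0.03]] [0.08849003 1.87818439 0.015     ]
bottle [ 0.59826483 -0.42997344  0.05      ] [ 0.60705141 -0.43490979  0.03      ]
```

View pics/w15.png

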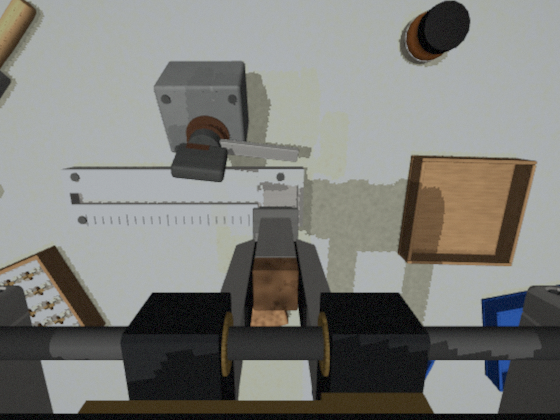

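View pics/s15.png

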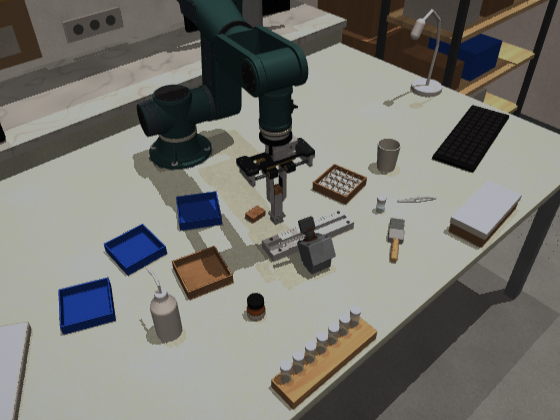

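```bash
python3 - <<'E'
from h import *
o=robot.get_obs()
rel(o,Rd,np.array([.512,-.268,.188])); 
E
```

```text
shift cm [-1.97 20.65 -0.45] rot deg [-0.08  0.1  -0.  ]
```

{"api": "arm_command", "payload": {"plan": [-0.2,2,0,0,0,0,1,-0.3,3,0,0,0,0,1,-0.3,3,0,0,0,0,1,-0.3,3,0,0,0,0,1,-0.3,3,0,0,0,0,1,-0.3,3,0,0,0,0,1,-0.2,2,0,0,0,0,1,-0.1,1.6,0,0,0,0,1]}}

```text
time: 21.4
tool_pos: [0.5114, -0.2689, 0.1838]
ee_rot: [-3.14, 0.001, -0.214]
wrist_force: [-0.5, 0.5, -2.6]
width: 0.0218
```

{"api": "arm_command", "payload": {"plan": [0,0,0,0,0,0,1,0,0,2,0,0,0,1,0,0,2,0,0,0,1,0,0,2,0,0,0,1,0,0,0,0,0,0,1]}}

```text
time: 22.02
tool_pos: [0.5115, -0.2658, 0.1223]
ee_rot: [-3.138, 0.004, -0.212]
wrist_force: [0.5, 0.9, -2.2]
width: 0.022
```

```bash
python3 - <<'E'
from h import *
o=robot.get_obs(); print(o['time'],o['width'],o['wrist_force'])
rel(o,Rd,np.array([.512,-.268,.0795])); snap('wrist','w16'); snap('scene','s16')
E
```

```text
22.025 0.021975777878589856 [ 0.4913952   0.8536374  -2.24465876]
shift cm [0.11 0.22 4.27] rot deg [-0.2   0.25  0.08]
```

View pics/w16.png

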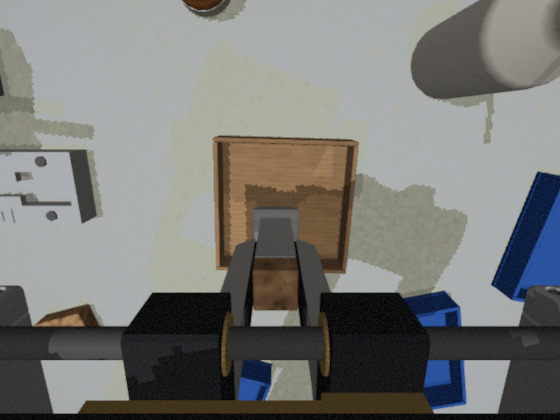

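View pics/s16.png

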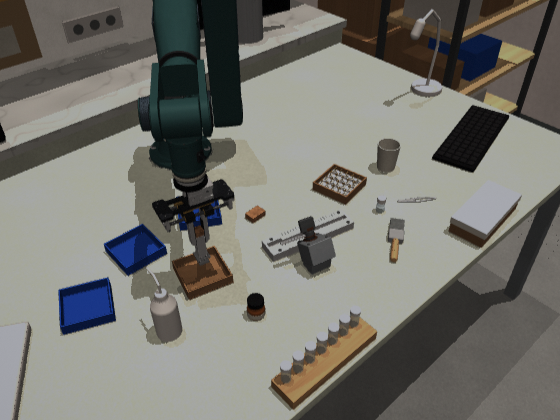

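```bash
python3 - <<'E'
from h import *
o=robot.get_obs(); w=cams.snapshot('wrist')
a=np.array([plane(w,p,.03,o) for p in [(214,137),(357,140),(218,271),(345,272)]]); print(a.round(4).tolist(),a.mean(0))
E
```

```text
[[0.588, -0.2308, 0.03], [0.5606, -0.3457, 0.03], [0.4699, -0.2025, 0.03], [0.444, -0.3175, 0.03]] [ 0.5155882  -0.27415644  0.03      ]
```

Tray centre ≈ (0.514, −0.273), so the target is within a few mm of it. Lowering to the floor.

{"api": "arm_command", "payload": {"plan": [0.2,0.4,1.5,-0.2,0.2,0,1,0,0,1.3,0,0,0,1,0,0,0.8,0,0,0,1,0,0,0.3,0,0,0,1,0,0,0,0,0,0,1,0,0,0,0,0,0,1]}}

```text
time: 22.92
tool_pos: [0.5138, -0.2722, 0.0859]
ee_rot: [3.139, -0.004, -0.213]
wrist_force: [-0.9, 0.3, -0.9]
width: 0.0216
```

```bash
python3 - <<'E'
from h import *
o=robot.get_obs(); print(o['time'],o['width'],o['wrist_force'],o['ee_rot'])
rel(o,Rd,np.array([.512,-.270,.079]))
E
```

```text
22.925 0.021597400195699175 [-0.94319508  0.26305496 -0.90730455] [ 3.13901162 -0.0044106  -0.21297944]
shift cm [-0.22 -0.18  0.69] rot deg [ 0.15 -0.25 -0.  ]
```

{"api": "arm_command", "payload": {"plan": [0,0,0.2,0,0,0,1,0,0,0,0,0,0,1]}}

```text
time: 23.18
tool_pos: [0.5135, -0.272, 0.0834]
ee_rot: [3.139, -0.003, -0.213]
wrist_force: [0.0, 0.6, -1.6]
width: 0.022
```

{"api": "arm_command", "payload": {"plan": [0,0,0.2,0,0,0,1,0,0,0,0,0,0,1]}}

```text
time: 23.42
tool_pos: [0.5133, -0.2719, 0.0811]
ee_rot: [3.14, -0.003, -0.213]
wrist_force: [1.4, -0.1, -1.7]
width: 0.0219
```

{"api": "arm_command", "payload": {"plan": [0,0,0.1,0,0,0,1,0,0,0,0,0,0,1]}}

```text
time: 23.68
tool_pos: [0.5135, -0.272, 0.0802]
ee_rot: [3.139, -0.003, -0.213]
wrist_force: [0.8, 0.4, -1.8]
width: 0.0215
```

{"api": "arm_command", "payload": {"plan": [0,0,0.1,0,0,0,1,0,0,0,0,0,0,1]}}

```text
time: 23.92
tool_pos: [0.5134, -0.272, 0.0792]
ee_rot: [3.139, -0.003, -0.213]
wrist_force: [-0.2, -0.5, -1.7]
width: 0.0218
```

{"api": "arm_command", "payload": {"plan": [0,0,0.1,0,0,0,1,0,0,0,0,0,0,1]}}

```text
time: 24.18
tool_pos: [0.5136, -0.2721, 0.0788]
ee_rot: [3.139, -0.004, -0.213]
wrist_force: [-1.0, 0.2, 0.3]
width: 0.0219
```

{"api": "arm_command", "payload": {"plan": [0,0,0.1,0,0,0,1,0,0,0,0,0,0,1]}}

```text
time: 24.42
tool_pos: [0.5137, -0.2721, 0.0788]
ee_rot: [3.139, -0.004, -0.213]
wrist_force: [-2.1, 0.9, 5.0]
width: 0.0219
```

Contact with the floor. Release gently and rise.

{"api": "arm_command", "payload": {"plan": [0,0,-0.1,0,0,0,1,0,0,0,0,0,0,0.7,0,0,0,0,0,0,0.4,0,0,0,0,0,0,0.3,0,0,0,0,0,0,0.3,0,0,0,0,0,0,0.3]}}

```text
time: 25.18
tool_pos: [0.5135, -0.272, 0.0783]
ee_rot: [3.139, -0.003, -0.213]
wrist_force: [-0.0, 0.2, 0.1]
width: 0.0642
```

{"api": "arm_command", "payload": {"plan": [0,0,-1,0,0,0,0.3,0,0,-2,0,0,0,0.3,0,0,-4,0,0,0,0.3,0,0,-4,0,0,0,0.3,0,0,-3,0,0,0,0.3,0,0,0,0,0,0,0.3]}}

```text
time: 25.92
tool_pos: [0.5145, -0.2725, 0.2226]
ee_rot: [3.137, -0.011, -0.213]
wrist_force: [0.2, -0.3, 0.1]
width: 0.0659
```

```bash
python3 - <<'E'
from h import *
o=robot.get_obs(); print(o['time'],o['width'],o['wrist_force'],o['tool_pos'])
w=snap('wrist','w17'); s=snap('scene','s17')
hsv=None
a=cv2.imread('pics/s17.png'); cv2.imwrite('pics/s17c.png',cv2.resize(a[180:300,160:365],None,fx=3.8,fy=3.8,interpolation=cv2.INTER_CUBIC))
E
```

```text
25.925 0.06591177183942704 [ 0.21174502 -0.28813346  0.05008785] [ 0.51453509 -0.27254847  0.22257288]
```

View pics/w17.png

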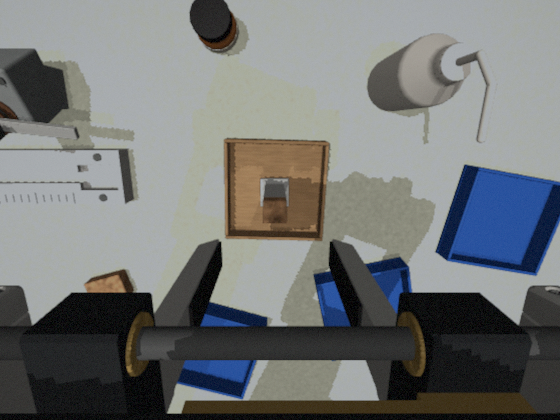

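View pics/s17c.png

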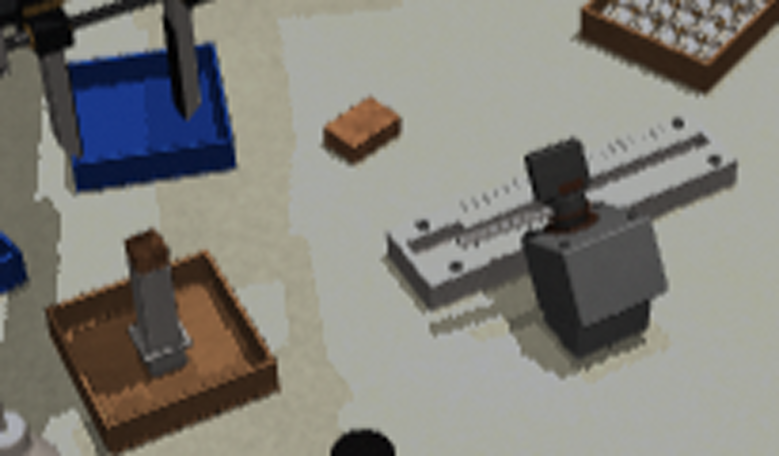

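```bash
python3 - <<'E'
from h import *
o=robot.get_obs(); w=cams.snapshot('wrist'); img=cv2.imread('pics/w17.png')
c=np.array([.5134,-.272,0])
for i in(-1,1):
  for j in(-1,1):
    for h,z,col in((.011,.114,(0,255,0)),(.017,.028,(255,0,255))):
      q=proj(w,c+RR@np.array([h*i,h*j,z]),o); cv2.circle(img,tuple(int(round(v)) for v in q),1,col,-1)
cv2.imwrite('pics/w17c.png',cv2.resize(img[130:250,215:340],None,fx=4.5,fy=4.5,interpolation=cv2.INTER_CUBIC))
E
```

```text
(no output)
```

View pics/w17c.png

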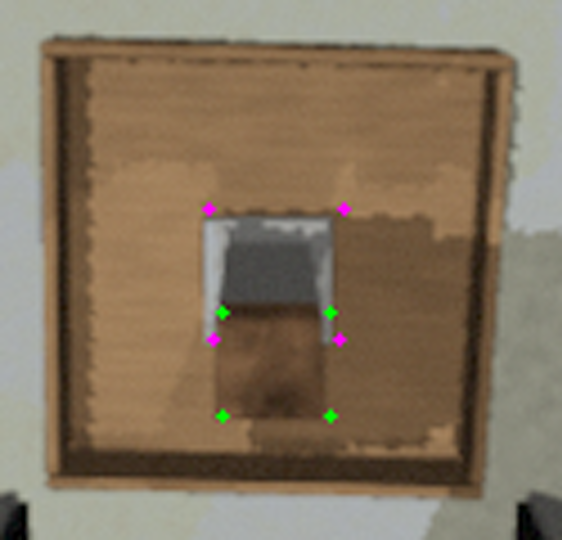

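The top and flange both match the projection of an upright post to within about 2 mm, well inside the tray. Handing in.

```bash
python3 -c "
from bench import close_job; print(close_job())"
```

```text
the job is handed in; nothing more can be done
None
```

The job is done and handed in at about 26 s of the allowed 67 s; no verdict was reported.

- **Catch:** I rocked the knob to about +14°, −15°, +15° and −16°, with a pause at each. It then turned freely, so I swung it to about 82° (1.43 rad) and released it. The last scene picture still shows it open.
- **Post:** I gripped it with the fingers closing along the rail and slid it about 157 mm into the pocket, with almost no force. At the end it stood at about y = −103 mm in the rail's frame. I lifted it out, set it on the floor of the brown empty tray until the wrist force showed contact, then released it and rose clear.
- **Last checks:** The post stands upright near the tray's centre, within about 2 mm of where an upright post there should appear. The gripper was open, the arm 14 cm up with no contact force. The other things on the desk looked unmoved in the pictures I viewed, but I did not measure them.
- **Weaker points:** The wrist torque was too noisy to show the binding or the friction, so I judged the knob angles by tool pose and wrist images. The knob did not start at exactly 0; it looked about −0.08 rad. My first estimate of the rail's centre was 4 mm off along the slot, because the screws are not symmetric; I corrected it from the outline and pocket edges.

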